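# Right the spares tub and snap its lid on

## Task

Get the small open spares tub ready to be stowed: it has been left standing on its end. Tip it over so that it stands flat on its bottom with the mouth up, then set its own lid (the smaller of the two loose lids) on it and press it down until it has snapped fully home along both long sides. Leave everything else on the bench as it is.

Things in the scene. Friction and masses are not known exactly. Their poses are not given: they have to be found in the camera images.
- tub_base (a point): centre of the underside of the open spares tub: loose, off-white plastic, about 0.3 kg, 116 mm long, 50 mm wide (53 over the rim), 58 mm high. Axes as at tub_mouth. It starts standing on a short end wall, 116 mm tall, x axis straight down, mouth facing away from the robot (world +x, within 0.5 rad), with free bench on the robot's side for it to fall over onto its bottom
- tub_mouth (a point): centre of the tub's mouth, level with the rim's upper edge, 58 mm from tub_base along z. x runs along the tub, y across it, z straight out of the mouth. The mouth is open 104 x 41 mm; grey foam fills the tub to 19 mm below the rim, with four thin round windows on edge in it (they stay in) reaching to 8 mm below the rim. The rim's edges are rounded, radius 3 mm
- tub_lug (a point): tip (lower outer edge, 8 mm below the rim's edge) of one of the tub's four springy snap lugs: sloping tongues 18 mm long outside its two long sides, 38 mm either side of the middle, standing out 4 mm beyond the rim. A bead inside each long side of the lid's skirt rides down their slope and snaps under them
- lid_mid (a point): centre, half-way up, of the tub's lid: loose, off-white plastic, 0.06 kg, 123 x 65 x 15.5 mm, a 3.5 mm flat top plate with a 2 mm thick skirt all round that goes down outside the tub's rim with 1.5 mm clearance on every side. It starts flat on the bench, top up. x along its length, y across, z up through the top; it fits either way round. Fully home this point is 4.25 mm below tub_mouth
- lid_side_a (a point): point on the lid's flat top surface, half-way along, 20 mm from its centre line towards +y: a good place to press. Set down on the tub, the lid first rests on the lugs about 6 mm too high. Pressing here with 6 to 15 N snaps this long side home (the other side may stay up, the lid leaning about 6 degrees); then the other side is pressed likewise. Home, the top surface is 3.5 mm above the rim
- lid_side_b (a point): the same on the lid's other long side, 20 mm from the centre line towards -y. If the lid is set down more than about 3 mm off to one side, its far bead rides on the rim (lid leaning about 13 degrees) and it will not press home until it is moved square
- big_lid: bystander: a larger lid of the same kind, 150 x 96 x 16 mm, flat on the bench in the middle; origin at the centre of its underside; does not fit the tub
- closed_tub: bystander: another such tub with its lid already on, 123 x 65 x 61.5 mm, upright on the far side; origin at the centre of its underside
- meter: bystander: hand-held meter lying on its back, 175 x 85 x 50 mm; origin at the centre of its underside
- screwdriver: bystander: screwdriver with a black handle lying on the robot's side of the bench, 190 mm long; origin under it
- cleaner: bystander: small amber bottle with a black cap, 38 mm across and 88 mm high; origin at the centre of its underside
- mug: bystander: white mug, 82 mm across and 95 mm high; origin at the centre of its underside
- dust_cap: bystander: flat black round dust cap, 66 mm across and 16 mm high, on the robot's side of the big lid; origin at the centre of its underside
Mind the look-alikes: they are no part of the job. Leave any blue or red look-alike of the part that bears tub_base alone. What is shaped like the part that bears lid_mid but yellow is not meant.

How it is judged:
By the outcome, as a careful person would: the job done as asked, in the order asked, and still so for the second after the job is handed in, with the robot touching nothing.
It also fails if it takes over 72 s, if anything falls off the work surface, if the arm or the gripper's body presses on something with over 40 N, if the wrist force passes 120 N, or if a joint passes its speed limit or range.

## Robot

A 7-joint arm with a two-finger parallel gripper is mounted at the origin on the work surface. World frame = base frame: x ahead of the robot, y to its left, z up, the work surface at z = 0. Lengths are in m, angles in rad, forces in N, time in s.
With the tool pointing down it reaches from about 0.425 to 1.025 m from the base axis. Payload 9.4 kg.
Tool frame: the origin (TCP) lies midway between the tips of the shut fingers; the grasp point (between the pads) lies 19 mm behind it; z points along the fingers, y is the line along which they close (so a half turn about z gives the same grasp; the last joint's range is limited). The gripper opens to 85 mm and grips with 20 to 120 N. Pads are 22 mm wide; open, the fingers measure 114 mm over their backs; the gripper's body (76 mm by 85 mm) begins 54 mm behind the grasp point. The pads swing forward as they close: fully open they stand 13 mm farther back than shut.
Start: joints at [-1.328, 0.599, -0.003, 1.599, 0.002, 0.943, -0.08], TCP at [0.228, 0.688, 0.207] pointing down, gripper open.
Joint ranges: [-2.57, 2.57], [-0.35, 1.97], [-1.29, 1.29], [0.11, 2.56], [-1.05, 4.19], [0.11, 1.86], [-2.63, 2.63]. Speed limits (rad/s): [2.22, 2.22, 3.01, 3.01, 3.14, 3.14, 3.14].

## Interface

Orientations are given as a 3x3 rotation matrix whose columns are the frame's x, y, z axes.
In Python, from bench import * gives the robot as it stands.
- The arm moves only by the tool drive_tool, never from a script. Its argument "moves" is a list of rows, each an object with "hand": the finger opening in cm, from 0 to 8.54; "translation": the shift along the tool's x, y, z in cm, a list of three; "twist": the turn about the tool's z in degrees. In form: [{"hand": hand, "translation": [x, y, z], "twist": twist}, ...]. A call has 1 to 20 rows; each row is the pose to reach, as a shift and turn from the pose commanded when the call began, along the tool's axes at that moment; what a row does not reach only later rows make up. A row lasts 1/10 s, in which the tool goes at most 50 mm and 8.59 degrees, less where a joint would pass 70% of its speed; a pose out of reach is approached as far as the arm can. A call with a gripper value outside its range is refused whole. The fingers move at their own pace and stop on an object; the grip force is fixed at half the most. Time passes only in rows, so rows that repeat a pose let the fingers close. It gives the time, the measured TCP pose, the force, the opening and the grip force at its end, in the units of the state.
- state(): the state, without advancing time (a new reading comes with each control period).
- read_camera(name): name is "scene" or "top" or "wrist"; returns a dict with "pixels" (400x640x3 uint8, red, green, blue), "range_z" (400x640 float32, m along the optical axis (not along the pixel's ray), 0 where there is no reading), "K" (3x3 intrinsics, pixels), "R" (3x3) and "t" (3): a world point X has camera coordinates R X + t; the wrist camera has in their place "mount" (4x4, takes a point from camera to tool coordinates, whose origin is the TCP and whose axes are the flange's). Camera axes: x right, y down, z forward; pixel columns grow to the right and rows downward; lengths in m; the calibration is good to about 2 mm. A picture is of the moment at which its call begins: read the wrist's pose just before it.
- job_done(): hands the job in; it is judged then, once.
The state is a dict: "clock": time; "joint_positions": joint angles; "joint_vel": joint speeds; "tau": joint torques, N m; "tcp_pos": TCP position; "orientation": TCP orientation; "force": force on the tool from outside, world axes, zero at the start; "torque": the same for the moment, N m; "opening": finger opening in m; "grasp_force": force on a finger pad.
Only numpy, scipy, OpenCV 4.12 (cv2) and the standard library are available. Lean on these libraries where they do the work, as an engineer would, in place of code of your own. Each camera call takes 0.05 s, during which the arm holds its last target. There are 200 camera calls.

## Working session

There is one attempt and no reset: what is moved stays moved. The work goes in short steps, Python scripts to look and compute and a tool call to move; the robot and the scene stay as the last step left them, time stands still between calls to the robot, and variables do not carry over. Pictures are saved under pics/ and viewed, at most 10 in all, crops included, and the job is handed in when it is done.

Besides the shell and the picture viewer there is one more tool, called after ">>>" as name([rows], argument=value, ...), one row to a line, values as JSON. drive_tool: Moves the arm, as the interface text tells. Its arguments: {"type":"object","properties":{"moves":{"type":"array","items":{"type":"object","properties":{"hand":{"type":"number"},"translation":{"type":"array","items":{"type":"number"}},"twist":{"type":"number"}}}}},"required":["moves"]}

```bash
ls; mkdir -p pics; python3 - <<'E'
from bench import *
import cv2,numpy as np
s=state();print(s)
for n in ["scene","top"]:
    c=read_camera(n);np.savez(f"{n}.npz",**c);cv2.imwrite(f"pics/{n}0.png",c["pixels"][:,:,::-1]);print(n,c["K"].tolist(),c["R"].tolist(),c["t"].tolist())
E
```

```text
pics
{'clock': 0.0, 'joint_positions': array([-1.32771675,  0.60012771, -0.00256571,  1.60013639,  0.00178842,
        0.94288446, -0.07979821]), 'joint_vel': array([ 0.00026065, -0.0001001 , -0.00232338, -0.00120557, -0.00031414,
       -0.00049493,  0.00093725]), 'tau': array([-1.74657973e-03, -7.76426768e+01,  1.56510741e+00, -2.58012003e+01,
        1.24662335e-02,  8.87456088e-03,  1.03750804e-05]), 'tcp_pos': array([0.22775139, 0.68776225, 0.20661245]), 'orientation': array([[-9.49327401e-01,  3.14288636e-01, -3.72391999e-04],
       [ 3.14288833e-01,  9.49326211e-01, -1.50832886e-03],
       [-1.20529133e-04, -1.54893656e-03, -9.99998793e-01]]), 'force': array([-0.31359813, -0.52477324, -0.39759369]), 'torque': array([ 0.01878018,  0.0459309 , -0.02033074]), 'grasp_force': 0.0, 'opening': 0.08503901045999084}
scene [[431.22364590127484, 0.0, 318.20510843980435], [0.0, 431.22364590127484, 198.08954270158384], [0.0, 0.0, 1.0]] [[-0.83621604964603, 0.5483784650749587, 0.004876203074130551], [0.3618488013855767, 0.5584168504826239, -0.7464824619727434], [-0.4120778606649589, -0.6224561672432037, -0.6653872230593939]] [0.49885987273590554, -0.15594408806145088, 1.7226717982813458]
top [[488.3205546696323, 0.0, 318.9924493859556], [0.0, 488.3205546696323, 208.90006560496315], [0.0, 0.0, 1.0]] [[0.028370273876143926, -0.9995875641665551, 0.004452990429528047], [-0.9942856877501798, -0.028677876137942697, -0.10282777132355382], [0.1029130637739682, -0.0015102926172455217, -0.9946892079040898]] [-0.0391402233090094, 0.5822532386946309, 1.4318224615360353]
```

View pics/scene0.png

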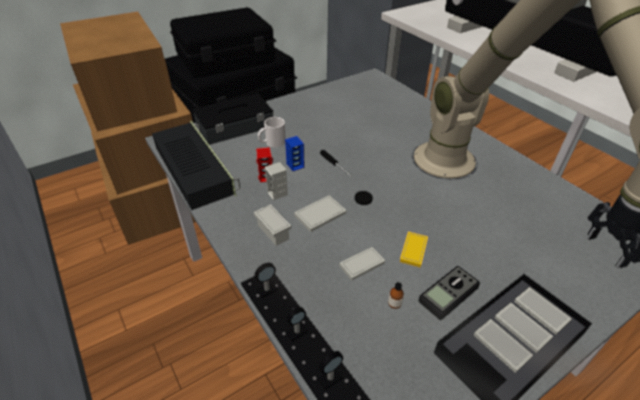

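View pics/top0.png

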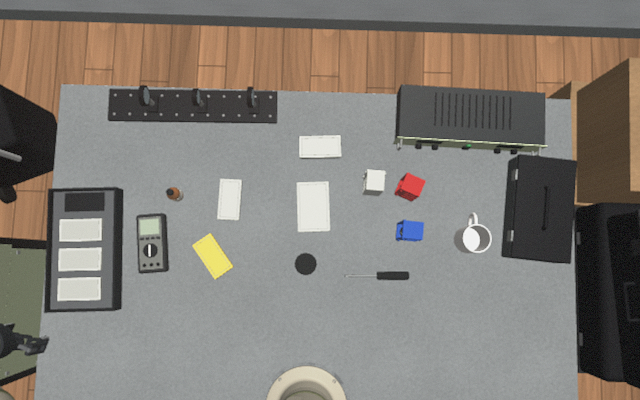

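The scene view shows the white tub standing at (277,180) next to red and blue look-alikes, the closed tub at (272,224), the big lid at (320,212) and the small lid at (362,262). In the top view the tub is at (374,182) and the lid at (230,199).

```bash
cat > h.py <<'E'
import numpy as np,cv2
def cloud(c,R=None,t=None):
    """world points HxWx3; R,t world->camera"""
    R=c["R"] if R is None else R; t=c["t"] if t is None else t
    K=c["K"];z=c["range_z"].astype(float);v,u=np.mgrid[:z.shape[0],:z.shape[1]]
    p=np.stack([(u-K[0,2])/K[0,0]*z,(v-K[1,2])/K[1,1]*z,z],-1)
    return (p-t)@R
def wrist(c,s):
    M=np.eye(4);M[:3,:3]=s["orientation"];M[:3,3]=s["tcp_pos"];W=np.linalg.inv(M@c["mount"])
    return cloud(c,W[:3,:3],W[:3,3])
def rect(P,m):
    (c,(a,b),_)=r=cv2.minAreaRect((P[m][:,:2]*1000).astype(np.float32))
    q=cv2.boxPoints(r);e=[q[1]-q[0],q[2]-q[1]];e=max(e,key=np.linalg.norm)
    return np.round(c,1),sorted([round(a,1),round(b,1)]),round(np.degrees(np.arctan2(e[1],e[0]))%180,1)
E
python3 - <<'E'
from h import *
for n,boxes in [("top",{"lid":(213,173,246,226),"tub":(360,165,390,200),"big":(290,175,335,238),"closed":(293,130,348,165),"red":(393,170,428,203)}),("scene",{"lid":(335,240,390,285),"tub":(262,160,292,200)})]:
    c=dict(np.load(n+".npz"));P=cloud(c);h=cv2.cvtColor(c["pixels"],cv2.COLOR_RGB2HSV)
    for k,(a,b,d,e) in boxes.items():
        m=np.zeros(P.shape[:2],bool);m[b:e,a:d]=1
        m&=(c["range_z"]>0)&(P[...,2]>.008)
        if k!="red": m&=(h[...,1]<60)&(h[...,2]>100)
        z=P[m][:,2];zt=np.percentile(z,90)
        print(n,k,m.sum(),"z",np.percentile(z,[5,50,95]).round(3),"all",rect(P,m),"top",rect(P,m&(P[...,2]>zt-.012)))
E
```

```text
top lid 918 z [0.011 0.017 0.023] all (array([608.1, 251.4]), [97.9, 159.5], np.float32(1.9)) top (array([614.1, 249.2]), [97.6, 144.6], np.float32(0.1))
top tub 463 z [0.033 0.117 0.122] all (array([ 671.9, -184.5]), [83.3, 86.8], np.float32(81.0)) top (array([ 663.2, -175.7]), [53.6, 59.5], np.float32(177.1))
top big 1623 z [0.012 0.018 0.024] all (array([594.1,  -1.1]), [133.9, 190.2], np.float32(2.0)) top (array([590.8,  -2.4]), [123.6, 183.2], np.float32(1.9))
top closed 976 z [0.048 0.064 0.069] all (array([777.5, -18.2]), [105.0, 164.1], np.float32(90.0)) top (array([768.1, -18.5]), [67.2, 121.7], np.float32(92.1))
top red 560 z [0.01  0.116 0.122] all (array([ 667.1, -301. ]), [96.5, 101.8], np.float32(85.2)) top (array([ 651.7, -283.3]), [55.2, 58.2], np.float32(67.4))
scene lid 719 z [0.011 0.015 0.019] all (array([604. , 253.6]), [68.4, 124.6], np.float32(178.6)) top (array([604. , 253.6]), [68.4, 124.6], np.float32(178.6))
scene tub 228 z [0.02  0.115 0.119] all (array([ 657.8, -213.3]), [60.4, 134.6], np.float32(88.5)) top (array([ 658.6, -174.8]), [54.7, 58.9], np.float32(177.8))
```

```bash
cat >> h.py <<'E'
def go(s,p,yaw_y=None):
    """tool-frame cm shift to world point p, twist deg so that tool y points at world angle yaw_y (mod 180)"""
    R=s["orientation"];d=R.T@(np.array(p)-s["tcp_pos"])*100
    a=np.degrees(np.arctan2(R[1,1],R[0,1]));tw=0 if yaw_y is None else -((yaw_y-a+90)%180-90)
    print("pos",s["tcp_pos"].round(4),"y-angle",a.round(1),"shift",d.round(2),"twist",round(tw,1),"F",s["force"].round(1),"open",round(s["opening"],4),"t",s["clock"])
E
python3 - <<'E'
from bench import *
from h import *
go(state(),(.77,-.178,.205),-2.5)
E
```

```text
pos [0.2278 0.6878 0.2067] y-angle 71.7 shift [-78.69 -65.15   0.27] twist 74.2 F [-0.4 -1.   0.2] open 0.085 t 0.1
```

>>> drive_tool([
  {"hand": 0,"translation": [-78.7,-65.1,0.3],"twist": 74},
  {"hand": 0,"translation": [-78.7,-65.1,0.3],"twist": 74},
  {"hand": 0,"translation": [-78.7,-65.1,0.3],"twist": 74},
  {"hand": 0,"translation": [-78.7,-65.1,0.3],"twist": 74},
  {"hand": 0,"translation": [-78.7,-65.1,0.3],"twist": 74},
  {"hand": 0,"translation": [-78.7,-65.1,0.3],"twist": 74},
  {"hand": 0,"translation": [-78.7,-65.1,0.3],"twist": 74},
  {"hand": 0,"translation": [-78.7,-65.1,0.3],"twist": 74},
  {"hand": 0,"translation": [-78.7,-65.1,0.3],"twist": 74},
  {"hand": 0,"translation": [-78.7,-65.1,0.3],"twist": 74},
  {"hand": 0,"translation": [-78.7,-65.1,0.3],"twist": 74},
  {"hand": 0,"translation": [-78.7,-65.1,0.3],"twist": 74},
  {"hand": 0,"translation": [-78.7,-65.1,0.3],"twist": 74},
  {"hand": 0,"translation": [-78.7,-65.1,0.3],"twist": 74},
  {"hand": 0,"translation": [-78.7,-65.1,0.3],"twist": 74},
  {"hand": 0,"translation": [-78.7,-65.1,0.3],"twist": 74},
  {"hand": 0,"translation": [-78.7,-65.1,0.3],"twist": 74},
  {"hand": 0,"translation": [-78.7,-65.1,0.3],"twist": 74},
  {"hand": 0,"translation": [-78.7,-65.1,0.3],"twist": 74},
  {"hand": 0,"translation": [-78.7,-65.1,0.3],"twist": 74},
])

```text
clock: 2.1
tcp_pos: [0.7597, -0.1607, 0.2041]
orientation: [[0.04, 0.999, -0.001], [0.999, -0.04, 0.0], [0.0, -0.001, -1.0]]
force: [1.5, 0.7, 0.4]
opening: 0.0001
grasp_force: 0.0
```

```bash
python3 - <<'E'
from bench import *
from h import *
s=state();c=read_camera("wrist");P=wrist(c,s)
cv2.imwrite("pics/w1.png",c["pixels"][:,:,::-1])
h=cv2.cvtColor(c["pixels"],cv2.COLOR_RGB2HSV)
m=(h[...,1]<60)&(h[...,2]>90)&(abs(P[...,0]-.661)<.06)&(abs(P[...,1]+.175)<.05)&(P[...,2]>.1)
print(m.sum(),rect(P,m) if m.sum()>10 else 0, c["mount"].round(3).tolist())
if m.sum()>10: print(np.percentile(P[m],[2,50,98],axis=0).round(3))
go(s,(.73,-.178,.105),-2.5)
E
```

```text
3582 (array([ 674.5, -176.9]), [58.0, 93.9], np.float32(4.5)) [[-0.001, -0.947, -0.321, 0.082], [1.0, -0.001, -0.0, -0.0], [0.0, -0.321, 0.947, -0.166], [0.0, 0.0, 0.0, 1.0]]
[[ 0.632 -0.202  0.112]
 [ 0.661 -0.176  0.115]
 [ 0.689 -0.152  0.117]]
pos [ 0.7597 -0.1607  0.2041] y-angle -2.3 shift [-1.85 -2.89  9.91] twist 0.2 F [1.5 0.7 0.4] open 0.0001 t 2.1
```

View pics/w1.png

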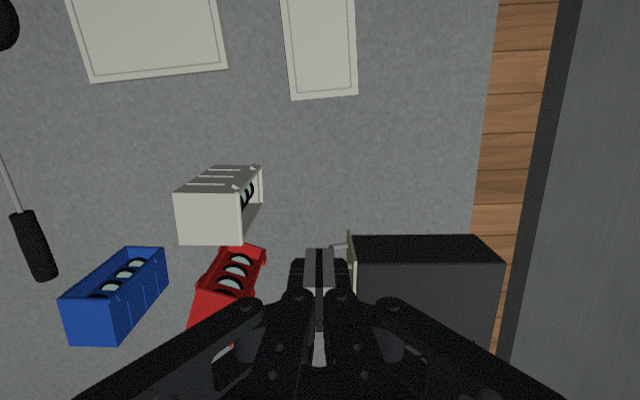

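The wrist view shows the tub's top end at about (210,218) with its mouth facing right (+x). A black instrument sits right next to the fingers at (352,240), so I'll check its height and position.

```bash
python3 - <<'E'
from h import *
c=dict(np.load("top.npz"));P=cloud(c);Q=P[85:160,385:560].reshape(-1,3);Q=Q[(Q[:,2]>.06)]
print(np.percentile(Q,[1,50,99],axis=0).round(3))
c=dict(np.load("scene.npz"))
E
```

```text
[[ 0.743 -0.675  0.066]
 [ 0.862 -0.465  0.085]
 [ 0.951 -0.248  0.094]]
```

>>> drive_tool([
  {"hand": 0,"translation": [-1.7,-2.4,3],"twist": 0},
  {"hand": 0,"translation": [-1.7,-2.4,6],"twist": 0},
  {"hand": 0,"translation": [-1.7,-2.4,8.5],"twist": 0},
  {"hand": 0,"translation": [-1.7,-2.4,9.7],"twist": 0},
  {"hand": 0,"translation": [-1.7,-2.4,9.7],"twist": 0},
  {"hand": 0,"translation": [-1.7,-3.4,9.7],"twist": 0},
  {"hand": 0,"translation": [-1.7,-4.4,9.7],"twist": 0},
  {"hand": 0,"translation": [-1.7,-5.0,9.7],"twist": 0},
  {"hand": 0,"translation": [-1.7,-5.5,9.6],"twist": 0},
  {"hand": 0,"translation": [-1.7,-6.0,9.4],"twist": 0},
  {"hand": 0,"translation": [-1.7,-6.5,9.2],"twist": 0},
  {"hand": 0,"translation": [-1.7,-7.0,9.0],"twist": 0},
  {"hand": 0,"translation": [-1.7,-7.5,8.8],"twist": 0},
])

```text
clock: 3.45
tcp_pos: [0.6831, -0.173, 0.1168]
orientation: [[0.04, 0.999, 0.0], [0.999, -0.04, -0.0], [-0.0, 0.0, -1.0]]
force: [-0.6, -0.6, 0.0]
opening: -0.0001
grasp_force: 0.0
```

```bash
python3 - <<'E'
from bench import *
from h import *
s=state();c=read_camera("scene");P=cloud(c);go(s,(.64,-.177,.121),-2.5)
cv2.imwrite("pics/s1.png",cv2.resize(c["pixels"][120:240,210:350,::-1],None,fx=4,fy=4))
E
```

```text
pos [ 0.6831 -0.173   0.1168] y-angle -2.3 shift [-0.58 -4.29 -0.42] twist 0.2 F [-0.6 -0.6  0. ] open -0.0001 t 3.45
```

View pics/s1.png

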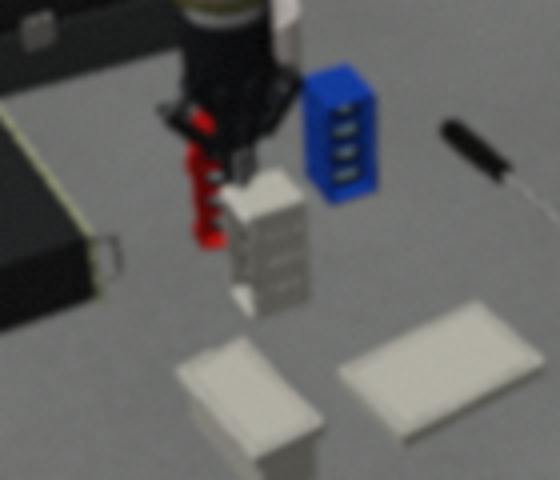

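The crop shows the fingertips at (245,175) against the top of the tub, which has begun to tilt towards the robot. I'll keep pushing slowly past the balance point.

>>> drive_tool([
  {"hand": 0,"translation": [0,-0.5,-0.1],"twist": 0},
  {"hand": 0,"translation": [0,-1.0,-0.2],"twist": 0},
  {"hand": 0,"translation": [0,-1.5,-0.3],"twist": 0},
  {"hand": 0,"translation": [0,-2.0,-0.4],"twist": 0},
  {"hand": 0,"translation": [0,-2.4,-0.4],"twist": 0},
  {"hand": 0,"translation": [0,-2.8,-0.4],"twist": 0},
  {"hand": 0,"translation": [0,-3.2,-0.4],"twist": 0},
  {"hand": 0,"translation": [0,-3.5,-0.4],"twist": 0},
  {"hand": 0,"translation": [0,-3.8,-0.4],"twist": 0},
  {"hand": 0,"translation": [0,-4.1,-0.4],"twist": 0},
  {"hand": 0,"translation": [0,-4.4,-0.4],"twist": 0},
  {"hand": 0,"translation": [0,-4.7,-0.4],"twist": 0},
  {"hand": 0,"translation": [0,-5.0,-0.4],"twist": 0},
  {"hand": 0,"translation": [0,-5.0,-0.4],"twist": 0},
  {"hand": 0,"translation": [0,-5.0,-0.4],"twist": 0},
  {"hand": 0,"translation": [0,-5.0,-0.4],"twist": 0},
])

```text
clock: 5.1
tcp_pos: [0.6336, -0.171, 0.1206]
orientation: [[0.04, 0.999, 0.0], [0.999, -0.04, -0.0], [-0.0, 0.0, -1.0]]
force: [-0.7, -0.1, 0.0]
opening: -0.0002
grasp_force: 0.0
```

```bash
python3 - <<'E'
from bench import *
from h import *
s=state();c=read_camera("scene");P=cloud(c);go(s,(.604,.253,.121),90)
cv2.imwrite("pics/s2.png",cv2.resize(c["pixels"][120:240,210:350,::-1],None,fx=4,fy=4))
h=cv2.cvtColor(c["pixels"],cv2.COLOR_RGB2HSV)
m=(h[...,1]<60)&(h[...,2]>90)&(abs(P[...,0]-.57)<.09)&(abs(P[...,1]+.175)<.045)&(P[...,2]>.045)&(P[...,2]<.075)
print(m.sum(),rect(P,m) if m.sum()>10 else 0,np.percentile(P[m],[2,50,98],axis=0).round(3) if m.sum()>10 else 0)
E
```

```text
pos [ 0.6336 -0.171   0.1206] y-angle -2.3 shift [ 4.224e+01 -4.670e+00 -4.000e-02] twist 87.7 F [-0.7 -0.1  0. ] open -0.0002 t 5.1
33 (array([ 643.1, -149.3]), [9.0, 30.2], np.float32(1.2)) [[ 0.63  -0.154  0.048]
 [ 0.644 -0.149  0.06 ]
 [ 0.658 -0.145  0.072]]
```

View pics/s2.png

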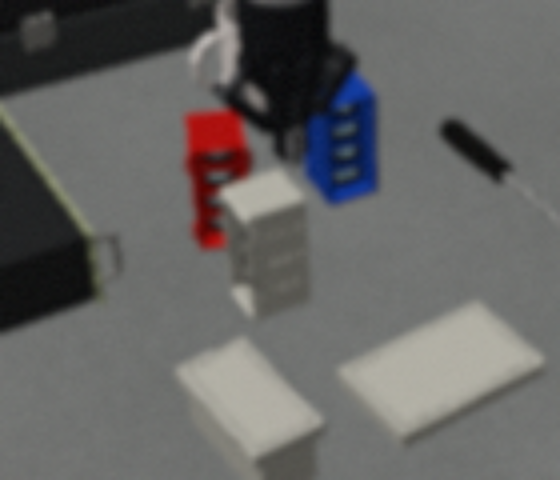

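The tub is still standing upright at (265,240). I raised the tips too early, so they passed over its top. I'll go back behind it and push lower.

>>> drive_tool([
  {"hand": 0,"translation": [0,0,-1.5],"twist": 0},
  {"hand": 0,"translation": [-0.1,4.0,-1.5],"twist": 0},
  {"hand": 0,"translation": [-0.2,8.6,-1.5],"twist": 0},
  {"hand": 0,"translation": [-0.2,8.6,-1.5],"twist": 0},
  {"hand": 0,"translation": [-0.2,8.6,0.5],"twist": 0},
  {"hand": 0,"translation": [-0.2,8.6,1.6],"twist": 0},
  {"hand": 0,"translation": [-0.2,8.6,1.6],"twist": 0},
  {"hand": 0,"translation": [-0.2,7.6,1.6],"twist": 0},
  {"hand": 0,"translation": [-0.2,6.8,1.6],"twist": 0},
  {"hand": 0,"translation": [-0.2,6.2,1.6],"twist": 0},
  {"hand": 0,"translation": [-0.2,5.7,1.6],"twist": 0},
  {"hand": 0,"translation": [-0.2,5.2,1.6],"twist": 0},
])

```text
clock: 6.35
tcp_pos: [0.685, -0.1751, 0.1051]
orientation: [[0.041, 0.999, 0.001], [0.999, -0.041, -0.0], [-0.0, 0.001, -1.0]]
force: [0.4, -0.3, -0.0]
opening: -0.0
grasp_force: 0.0
```

```bash
cat > tilt.py <<'E'
from bench import *
from h import *
s=state();c=read_camera("wrist");P=wrist(c,s);go(s,(.64,-.177,.118),-2.5)
h=cv2.cvtColor(c["pixels"],cv2.COLOR_RGB2HSV)
m=(h[...,1]<60)&(h[...,2]>90)&(abs(P[...,0]-.62)<.12)&(abs(P[...,1]+.177)<.02)&(P[...,2]>.04)&(P[...,2]<.14)
Q=P[m];e=np.arange(.5,.74,.015)
for a in e:
    q=Q[abs(Q[:,0]-a)<.007,2]
    if len(q)>20: print(round(a,3),len(q),np.median(q).round(3),q.max().round(3))
E
python3 tilt.py
```

```text
pos [ 0.685  -0.1751  0.1051] y-angle -2.3 shift [-0.37 -4.49 -1.29] twist 0.2 F [ 0.4 -0.3 -0. ] open -0.0 t 6.35
0.635 1259 0.115 0.117
0.65 1562 0.115 0.118
0.665 1305 0.115 0.14
0.68 752 0.115 0.139
0.695 63 0.114 0.116
```

```bash
python3 - <<'E'
from bench import *
from h import *
a=read_camera("wrist")["pixels"];b=read_camera("scene")["pixels"]
cv2.imwrite("pics/w2.png",np.vstack([cv2.resize(a[100:400,150:500,::-1],(630,540))[:300],cv2.resize(b[140:210,230:350,::-1],(630,300))]))
E
```

```text
(no output)
```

View pics/w2.png

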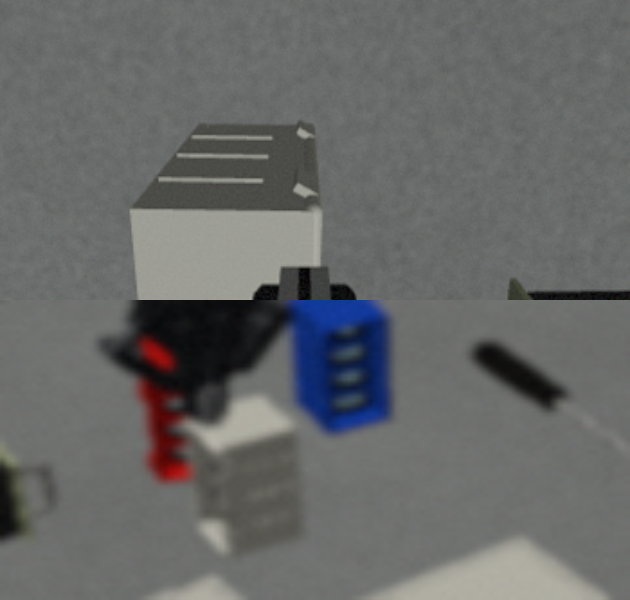

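```bash
python3 - <<'E'
from bench import *
from h import *
s=state();c=read_camera("wrist");P=wrist(c,s);T=(P-s["tcp_pos"])@s["orientation"]*1000
z=c["range_z"]
for r in range(235,300,5): print(r,[tuple(T[r,k].round().astype(int)) if z[r,k]>0 else None for k in (300,312,320,330)])
E
```

```text
235 [(np.int64(10), np.int64(-11), np.int64(-11)), (np.int64(10), np.int64(-4), np.int64(-11)), (np.int64(10), np.int64(0), np.int64(-11)), (np.int64(-45), np.int64(10), np.int64(106))]
240 [(np.int64(7), np.int64(-11), np.int64(-11)), (np.int64(6), np.int64(-4), np.int64(-9)), (np.int64(7), np.int64(0), np.int64(-10)), (np.int64(-50), np.int64(10), np.int64(106))]
245 [(np.int64(4), np.int64(-11), np.int64(-10)), (np.int64(4), np.int64(-4), np.int64(-10)), (np.int64(3), np.int64(0), np.int64(-10)), (np.int64(-55), np.int64(10), np.int64(106))]
250 [(np.int64(1), np.int64(-11), np.int64(-12)), (np.int64(11), np.int64(-4), np.int64(-30)), (np.int64(10), np.int64(0), np.int64(-29)), (np.int64(10), np.int64(5), np.int64(-29))]
255 [(np.int64(-3), np.int64(-11), np.int64(-10)), (np.int64(11), np.int64(-4), np.int64(-35)), (np.int64(11), np.int64(0), np.int64(-35)), (np.int64(11), np.int64(5), np.int64(-35))]
260 [(np.int64(7), np.int64(-10), np.int64(-33)), (np.int64(11), np.int64(-4), np.int64(-39)), (np.int64(12), np.int64(0), np.int64(-41)), (np.int64(11), np.int64(5), np.int64(-40))]
[... 573 characters left out ...]
4(-9), np.int64(-49)), (np.int64(11), np.int64(-3), np.int64(-56)), (np.int64(10), np.int64(0), np.int64(-55)), (np.int64(11), np.int64(4), np.int64(-56))]
285 [(np.int64(7), np.int64(-8), np.int64(-54)), (np.int64(11), np.int64(-3), np.int64(-60)), (np.int64(11), np.int64(0), np.int64(-59)), (np.int64(11), np.int64(4), np.int64(-59))]
290 [(np.int64(13), np.int64(-8), np.int64(-67)), (np.int64(9), np.int64(-3), np.int64(-61)), (np.int64(9), np.int64(0), np.int64(-60)), (np.int64(11), np.int64(4), np.int64(-63))]
295 [(np.int64(13), np.int64(-7), np.int64(-69)), (np.int64(11), np.int64(-3), np.int64(-67)), (np.int64(7), np.int64(0), np.int64(-60)), (np.int64(12), np.int64(4), np.int64(-68))]
```

The wrist depth shows the real shut fingertips end about 28 mm short of the reported TCP, and the tub's top hides everything below that. That explains why both passes missed. I'll back off and go lower.

>>> drive_tool([
  {"hand": 0,"translation": [0,2.0,0],"twist": 0},
  {"hand": 0,"translation": [-0.1,4.0,0],"twist": 0},
  {"hand": 0,"translation": [-0.1,4.0,0],"twist": 0},
  {"hand": 0,"translation": [-0.1,4.0,1.5],"twist": 0},
  {"hand": 0,"translation": [-0.1,4.0,2.6],"twist": 0},
  {"hand": 0,"translation": [-0.1,4.0,2.6],"twist": 0},
  {"hand": 0,"translation": [-0.1,3.0,2.6],"twist": 0},
  {"hand": 0,"translation": [-0.1,2.2,2.6],"twist": 0},
  {"hand": 0,"translation": [-0.1,1.5,2.6],"twist": 0},
  {"hand": 0,"translation": [-0.1,1.0,2.6],"twist": 0},
  {"hand": 0,"translation": [-0.1,0.5,2.6],"twist": 0},
  {"hand": 0,"translation": [-0.1,0.0,2.5],"twist": 0},
])

```text
clock: 7.75
tcp_pos: [0.685, -0.176, 0.0798]
orientation: [[0.04, 0.999, 0.0], [0.999, -0.04, -0.0], [0.0, 0.0, -1.0]]
force: [-0.1, 0.5, 1.2]
opening: 0.0003
grasp_force: 0.3
```

```bash
python3 tilt.py
```

```text
pos [ 0.685  -0.176   0.0798] y-angle -2.3 shift [-0.28 -4.49 -3.82] twist 0.2 F [-0.1  0.5  1.2] open 0.0003 t 7.75
0.62 1831 0.115 0.117
0.635 1703 0.117 0.12
0.65 1426 0.12 0.122
0.665 1382 0.122 0.136
```

The tub is tilting now: its top slopes and has shifted towards -x. I'll continue slowly.

>>> drive_tool([
  {"hand": 0,"translation": [0,-0.5,-0.1],"twist": 0},
  {"hand": 0,"translation": [0,-1.0,-0.2],"twist": 0},
  {"hand": 0,"translation": [0,-1.5,-0.4],"twist": 0},
  {"hand": 0,"translation": [0,-2.0,-0.5],"twist": 0},
  {"hand": 0,"translation": [0,-2.4,-0.6],"twist": 0},
  {"hand": 0,"translation": [0,-2.8,-0.7],"twist": 0},
  {"hand": 0,"translation": [0,-3.1,-0.8],"twist": 0},
  {"hand": 0,"translation": [0,-3.4,-0.8],"twist": 0},
  {"hand": 0,"translation": [0,-3.7,-0.8],"twist": 0},
  {"hand": 0,"translation": [0,-4.0,-0.8],"twist": 0},
  {"hand": 0,"translation": [0,-4.3,-0.8],"twist": 0},
  {"hand": 0,"translation": [0,-4.6,-0.8],"twist": 0},
  {"hand": 0,"translation": [0,-4.9,-0.8],"twist": 0},
])

```text
clock: 9.1
tcp_pos: [0.6361, -0.1741, 0.0875]
orientation: [[0.04, 0.999, -0.0], [0.999, -0.04, -0.0], [-0.0, -0.0, -1.0]]
force: [0.2, 1.4, -0.1]
opening: 0.0001
grasp_force: 0.0
```

```bash
python3 tilt.py
```

```text
pos [ 0.6361 -0.1741  0.0875] y-angle -2.3 shift [-0.27  0.41 -3.05] twist 0.2 F [ 0.2  1.4 -0.1] open 0.0001 t 9.1
0.515 778 0.056 0.059
0.53 177 0.057 0.058
0.545 121 0.057 0.058
0.56 149 0.056 0.058
0.575 103 0.057 0.059
0.59 102 0.056 0.059
0.605 45 0.056 0.058
0.62 175 0.057 0.118
0.635 219 0.057 0.124
```

The tub has fallen flat, with its rim at z ≈ 0.058. I'll raise the arm and measure both parts.

>>> drive_tool([
  {"hand": 0,"translation": [0,0,-4],"twist": 0},
  {"hand": 0,"translation": [0,0,-8],"twist": 0},
  {"hand": 0,"translation": [0,-2,-12],"twist": 0},
  {"hand": 0,"translation": [0,-5,-14],"twist": 0},
  {"hand": 0,"translation": [0,-6,-14],"twist": 0},
  {"hand": 0,"translation": [0,-6,-14],"twist": 0},
])

```text
clock: 9.75
tcp_pos: [0.5753, -0.1716, 0.228]
orientation: [[0.041, 0.999, 0.001], [0.999, -0.041, 0.0], [0.0, 0.001, -1.0]]
force: [0.7, 0.4, -1.0]
opening: -0.0
grasp_force: 0.0
```

```bash
cat > look.py <<'E'
from bench import *
from h import *
import sys
cam,name,x,y,rx,ry,z0,z1=sys.argv[1],sys.argv[2],*map(float,sys.argv[3:9])
s=state();c=read_camera(cam);P=wrist(c,s) if cam=="wrist" else cloud(c)
if name!="-": cv2.imwrite(f"pics/{name}.png",c["pixels"][:,:,::-1])
h=cv2.cvtColor(c["pixels"],cv2.COLOR_RGB2HSV)
m=(h[...,1]<60)&(h[...,2]>90)&(abs(P[...,0]-x)<rx)&(abs(P[...,1]-y)<ry)&(P[...,2]>z0)&(P[...,2]<z1)
n,l,st,_=cv2.connectedComponentsWithStats(m.astype(np.uint8));k=1+st[1:,4].argmax();m=l==k
print(m.sum(),rect(P,m),np.percentile(P[m],[1,50,99],axis=0).round(4).tolist())
go(s,s["tcp_pos"])
E
python3 look.py wrist w3 .575 -.175 .09 .05 .045 .075
```

```text
1587 (array([ 572.6, -173.2]), [60.7, 116.2], np.float32(176.8)) [[0.5151, -0.2024, 0.0496], [0.5717, -0.1614, 0.0566], [0.63, -0.1414, 0.0584]]
pos [ 0.5753 -0.1716  0.228 ] y-angle -2.4 shift [0. 0. 0.] twist 0 F [ 0.7  0.4 -1. ] open -0.0 t 9.75
```

View pics/w3.png

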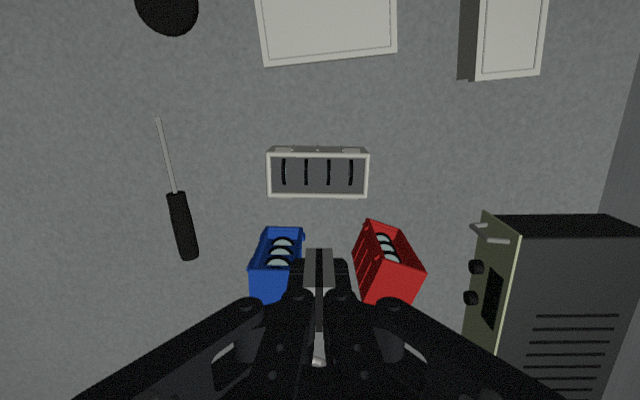

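The tub now stands flat with its mouth up at (317,172), centred at about (0.573, -0.173) with yaw -3°. Next I fetch the lid, opening the hand on the way.

```bash
python3 - <<'E'
from bench import *
from h import *
go(state(),(.604,.253,.18),89)
E
```

```text
pos [ 0.5763 -0.1713  0.2273] y-angle -2.3 shift [42.51  1.05  4.75] twist 88.7 F [ 0.8  0.  -0. ] open 0.0005 t 9.8
```

>>> drive_tool([
  {"hand": 8.5,"translation": [42.5,1,4.7],"twist": -91},
  {"hand": 8.5,"translation": [42.5,1,4.7],"twist": -91},
  {"hand": 8.5,"translation": [42.5,1,4.7],"twist": -91},
  {"hand": 8.5,"translation": [42.5,1,4.7],"twist": -91},
  {"hand": 8.5,"translation": [42.5,1,4.7],"twist": -91},
  {"hand": 8.5,"translation": [42.5,1,4.7],"twist": -91},
  {"hand": 8.5,"translation": [42.5,1,4.7],"twist": -91},
  {"hand": 8.5,"translation": [42.5,1,4.7],"twist": -91},
  {"hand": 8.5,"translation": [42.5,1,4.7],"twist": -91},
  {"hand": 8.5,"translation": [42.5,1,4.7],"twist": -91},
  {"hand": 8.5,"translation": [42.5,1,4.7],"twist": -91},
  {"hand": 8.5,"translation": [42.5,1,4.7],"twist": -91},
  {"hand": 8.5,"translation": [42.5,1,4.7],"twist": -91},
])

```text
clock: 11.1
tcp_pos: [0.6038, 0.2527, 0.1792]
orientation: [[-1.0, 0.026, -0.002], [0.026, 1.0, -0.0], [0.002, -0.0, -1.0]]
force: [0.1, 0.2, 0.2]
opening: 0.0848
grasp_force: 0.0
```

```bash
python3 look.py wrist w4 .604 .253 .09 .05 .006 .03; python3 - <<'E'
from bench import *
from h import *
s=state();c=read_camera("wrist");P=wrist(c,s);T=(P-s["tcp_pos"])@s["orientation"]*1000
q=T[c["range_z"]>0];q=q[(q[:,2]<30)&(abs(q[:,0])<15)&(abs(q[:,1])>36)&(abs(q[:,1])<60)]
for sg in (1,-1):
    w=q[q[:,1]*sg>0];print(sg,len(w),np.percentile(w,[90,97,99,99.8],axis=0)[:,2].round(),np.abs(w[w[:,2]>np.percentile(w[:,2],90)]).min(0).round(),w[w[:,2]>np.percentile(w[:,2],90)].mean(0).round())
E
```

```text
6443 (array([603.7, 250.6]), [65.1, 122.3], np.float32(178.4)) [[0.5432, 0.2187, 0.0131], [0.5982, 0.2507, 0.0148], [0.6636, 0.2824, 0.0165]]
pos [0.6038 0.2527 0.1792] y-angle 88.5 shift [0. 0. 0.] twist 0 F [0.1 0.2 0.2] open 0.0848 t 11.1
1 6929 [-51. -43. -39. -37.] [ 0. 41. 36.] [  4.  44. -45.]
-1 6321 [-50. -42. -39. -37.] [ 0. 42. 35.] [  5. -45. -44.]
```

View pics/w4.png

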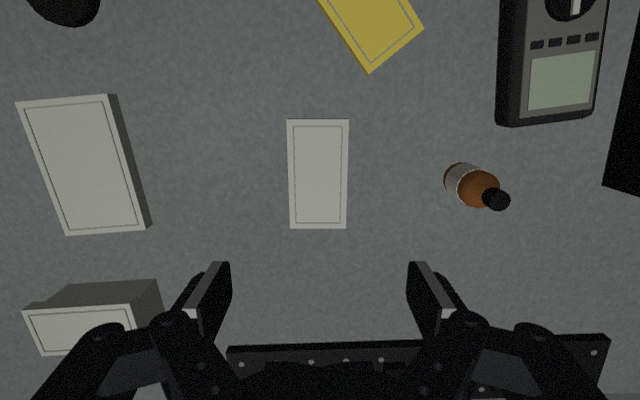

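The lid is at (318,175) between the open fingers, centred at (0.6037, 0.2506). The open tips sit about 38 mm short of the TCP. I'll descend in two stages and watch the force.

>>> drive_tool([
  {"hand": 8.5,"translation": [0,-0.2,5],"twist": 0},
  {"hand": 8.5,"translation": [0,-0.2,10],"twist": 0},
  {"hand": 8.5,"translation": [0,-0.2,14],"twist": 0},
  {"hand": 8.5,"translation": [0,-0.2,17],"twist": 0},
  {"hand": 8.5,"translation": [0,-0.2,19],"twist": 0},
  {"hand": 8.5,"translation": [0,-0.2,20],"twist": 0},
  {"hand": 8.5,"translation": [0,-0.2,20],"twist": 0},
])

```text
clock: 11.9
tcp_pos: [0.603, 0.2504, -0.0206]
orientation: [[-1.0, 0.024, -0.002], [0.024, 1.0, -0.001], [0.002, -0.001, -1.0]]
force: [-0.4, -0.1, 0.3]
opening: 0.0849
grasp_force: 0.0
```

```bash
python3 look.py wrist - .604 .253 .09 .05 .006 .03; python3 - <<'E'
from bench import *
from h import *
s=state();c=read_camera("wrist");P=wrist(c,s);T=(P-s["tcp_pos"])@s["orientation"]*1000
q=T[c["range_z"]>0]
for y in range(-58,60,4):
    w=q[(abs(q[:,1]-y)<2)&(abs(q[:,0]-7)<4)]
    if len(w): print(y,len(w),(w[:,2].max()).round(),(w[:,2].min()).round(), end=" | ")
E
```

```text
28581 (array([602.2, 250.9]), [65.7, 120.0], np.float32(178.5)) [[0.5432, 0.2189, 0.0135], [0.589, 0.251, 0.0148], [0.6548, 0.283, 0.0163]]
pos [ 0.603   0.2504 -0.0206] y-angle 88.6 shift [0. 0. 0.] twist 0 F [-0.4 -0.1  0.3] open 0.0849 t 11.9
-58 607 -17.0 -108.0 | -54 649 -17.0 -90.0 | -50 145 -18.0 -93.0 | -46 277 -17.0 -98.0 | -42 787 -17.0 -103.0 | -38 153 -18.0 -105.0 | -34 14 -33.0 -35.0 | -30 121 -33.0 -35.0 | -26 112 -33.0 -36.0 | -22 141 -32.0 -104.0 | -18 193 -33.0 -107.0 | -14 291 -33.0 -108.0 | -10 301 -33.0 -108.0 | -6 286 -33.0 -108.0 | -2 234 -33.0 -108.0 | 2 241 -33.0 -108.0 | 6 294 -32.0 -108.0 | 10 281 -33.0 -108.0 | 14 289 -33.0 -108.0 | 18 197 -33.0 -106.0 | 22 132 -33.0 -103.0 | 26 118 -33.0 -36.0 | 30 121 -33.0 -36.0 | 34 16 -34.0 -35.0 | 38 162 -18.0 -105.0 | 42 860 -17.0 -102.0 | 46 225 -18.0 -97.0 | 50 221 -17.0 -92.0 | 54 700 -17.0 -91.0 | 58 781 -17.0 -108.0 |
```

>>> drive_tool([
  {"hand": 8.5,"translation": [0,0,0.4],"twist": 0},
  {"hand": 8.5,"translation": [0,0,0.75],"twist": 0},
  {"hand": 8.5,"translation": [0,0,0.75],"twist": 0},
  {"hand": 6.0,"translation": [0,0,0.75],"twist": 0},
  {"hand": 6.0,"translation": [0,0,0.75],"twist": 0},
  {"hand": 6.0,"translation": [0,0,0.75],"twist": 0},
  {"hand": 6.0,"translation": [0,0,0.75],"twist": 0},
  {"hand": 6.0,"translation": [0,0,0.75],"twist": 0},
  {"hand": 6.0,"translation": [0,0,0.75],"twist": 0},
  {"hand": 6.0,"translation": [0,0,0.75],"twist": 0},
])

```text
clock: 13.0
tcp_pos: [0.6037, 0.2506, -0.0262]
orientation: [[-1.0, 0.023, 0.0], [0.023, 1.0, 0.0], [-0.0, 0.0, -1.0]]
force: [-1.8, -1.4, 5.4]
opening: 0.0634
grasp_force: 66.1
```

```bash
python3 - <<'E'
from bench import *
from h import *
go(state(),(.5726,-.1732,.105),86.8)
E
```

```text
pos [ 0.6037  0.2506 -0.0262] y-angle 88.7 shift [  2.12 -42.44 -13.13] twist 1.9 F [-1.8 -1.4  5.4] open 0.0634 t 13.0
```

>>> drive_tool([
  {"hand": 6,"translation": [0,0,-2],"twist": 0},
  {"hand": 6,"translation": [0,0,-5],"twist": 0},
  {"hand": 6,"translation": [0,0,-9],"twist": 0},
  {"hand": 6,"translation": [0,0,-13],"twist": 0},
  {"hand": 6,"translation": [0.5,-4,-13.3],"twist": 1.9},
  {"hand": 6,"translation": [0.8,-8.5,-13.3],"twist": 1.9},
  {"hand": 6,"translation": [1,-13,-13.3],"twist": 1.9},
  {"hand": 6,"translation": [1.2,-17.5,-13.3],"twist": 1.9},
  {"hand": 6,"translation": [1.4,-22,-13.3],"twist": 1.9},
  {"hand": 6,"translation": [1.6,-26.5,-13.3],"twist": 1.9},
  {"hand": 6,"translation": [1.8,-31,-13.3],"twist": 1.9},
  {"hand": 6,"translation": [2,-35.5,-13.3],"twist": 1.9},
  {"hand": 6,"translation": [2.1,-39,-13.3],"twist": 1.9},
  {"hand": 6,"translation": [2.1,-41.5,-13.3],"twist": 1.9},
  {"hand": 6,"translation": [2.1,-42.4,-13.3],"twist": 1.9},
  {"hand": 6,"translation": [2.1,-42.4,-13.3],"twist": 1.9},
  {"hand": 6,"translation": [2.1,-42.4,-13.3],"twist": 1.9},
])

```text
clock: 14.7
tcp_pos: [0.573, -0.1712, 0.1061]
orientation: [[-0.998, 0.055, 0.0], [0.055, 0.998, 0.001], [-0.0, 0.001, -1.0]]
force: [0.4, 0.2, -0.4]
opening: 0.0638
grasp_force: 66.0
```

```bash
python3 look.py wrist w5 .575 -.175 .09 .05 .11 .17; python3 look.py scene s5 .575 -.175 .07 .05 .11 .17
```

```text
29631 (array([ 569.1, -172. ]), [67.2, 115.0], np.float32(176.8)) [[0.5123, -0.2038, 0.1458], [0.556, -0.1711, 0.1471], [0.6196, -0.1384, 0.1486]]
pos [ 0.573  -0.1712  0.1061] y-angle 86.8 shift [0. 0. 0.] twist 0 F [ 0.4  0.2 -0.4] open 0.0638 t 14.7
278 (array([ 595.5, -169.9]), [75.9, 79.4], np.float32(174.8)) [[0.5616, -0.2046, 0.1326], [0.6052, -0.1691, 0.1469], [0.6361, -0.1332, 0.156]]
pos [ 0.5731 -0.1707  0.1061] y-angle 86.9 shift [0. 0. 0.] twist 0 F [ 1.2  0.3 -0.7] open 0.0632 t 14.75
```

View pics/w5.png

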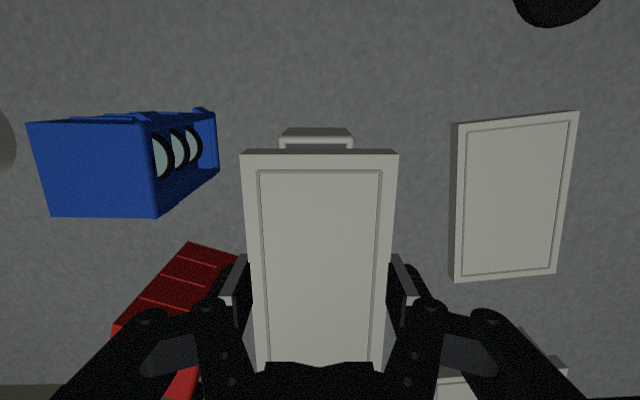

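The lid is held level at (318,255) directly over the tub. I'll check the tub's visible end rim for alignment, and the clearance to the red and blue tubs.

```bash
python3 - <<'E'
from bench import *
from h import *
s=state();c=read_camera("wrist");P=wrist(c,s);h=cv2.cvtColor(c["pixels"],cv2.COLOR_RGB2HSV)
ok=c["range_z"]>0
T=(P-s["tcp_pos"])@s["orientation"]*1000
w=ok&(h[...,1]<60)&(h[...,2]>80)&(abs(P[...,0]-.51)<.04)&(abs(P[...,1]+.173)<.05)&(P[...,2]>.051)&(P[...,2]<.065)
print("tub end",w.sum(),np.percentile(P[w],[1,50,99],axis=0).round(4).tolist())
L=ok&(abs(P[...,2]-.147)<.004)&(h[...,2]>80)
for x0 in (.52,.54,.56,.58):
    q=P[L&(abs(P[...,0]-x0)<.008)];print("lid",x0,np.percentile(q[:,1],[.5,99.5]).round(4),q[:,1].min().round(4),q[:,1].max().round(4), np.median(q[:,2]).round(4))
g=ok&(T[...,2]<-30)&(P[...,1]<-.2)&(h[...,1]<80)&(h[...,2]<70)
for z in range(-110,-30,10):
    q=T[g&(abs(T[...,2]-z)<5)]
    if len(q): print("hand z",z,"min y",np.percentile(q[:,1],1).round(),"x",np.percentile(q[:,0],[1,99]).round())
for nm,lo,hi in (("blue",100,130),("red",0,10)):
    q=P[ok&(h[...,0]>=lo)&(h[...,0]<=hi)&(h[...,1]>150)&(P[...,2]>.02)&(P[...,2]<.125)&(P[...,0]>.45)]
    print(nm,len(q),np.percentile(q,[1,99],axis=0).round(3).tolist())
E
```

```text
tub end 611 [[0.5145, -0.1964, 0.0549], [0.5181, -0.1701, 0.0569], [0.5243, -0.145, 0.0586]]
lid 0.52 [-0.2006 -0.1362] -0.2014 -0.1355 0.1472
lid 0.54 [-0.2017 -0.1373] -0.2024 -0.1363 0.1471
lid 0.56 [-0.2024 -0.1382] -0.2042 -0.1324 0.1471
lid 0.58 [-0.2037 -0.1401] -0.2045 -0.1396 0.1471
hand z -110 min y -66.0 x [ 9. 16.]
hand z -100 min y -66.0 x [ 2. 18.]
hand z -90 min y -65.0 x [-10.  17.]
hand z -80 min y -63.0 x [-8. 14.]
hand z -70 min y -54.0 x [-3. 15.]
hand z -60 min y -45.0 x [-10.  12.]
hand z -50 min y -45.0 x [-9. 12.]
hand z -40 min y -45.0 x [-9. 12.]
blue 14211 [[0.494, -0.314, 0.025], [0.547, -0.255, 0.117]]
red 3225 [[0.552, -0.305, 0.022], [0.681, -0.258, 0.116]]
```

Clearances are fine. The lid needs 2 mm towards -y, then I lower it onto the lugs.

>>> drive_tool([
  {"hand": 6,"translation": [0,-0.2,2],"twist": 0},
  {"hand": 6,"translation": [0,-0.2,4.5],"twist": 0},
  {"hand": 6,"translation": [0,-0.2,6.5],"twist": 0},
  {"hand": 6,"translation": [0,-0.2,7.2],"twist": 0},
  {"hand": 6,"translation": [0,-0.2,7.6],"twist": 0},
  {"hand": 6,"translation": [0,-0.2,7.8],"twist": 0},
  {"hand": 6,"translation": [0,-0.2,8.0],"twist": 0},
  {"hand": 6,"translation": [0,-0.2,8.0],"twist": 0},
])

```text
clock: 15.65
tcp_pos: [0.5734, -0.1743, 0.0268]
orientation: [[-0.998, 0.056, 0.002], [0.056, 0.998, 0.0], [-0.002, 0.0, -1.0]]
force: [0.1, 2.1, 1.1]
opening: 0.0635
grasp_force: 66.1
```

>>> drive_tool([
  {"hand": 6,"translation": [0,0,0.1],"twist": 0},
  {"hand": 6,"translation": [0,0,0.2],"twist": 0},
  {"hand": 6,"translation": [0,0,0.2],"twist": 0},
])

```text
clock: 15.95
tcp_pos: [0.5736, -0.174, 0.025]
orientation: [[-0.998, 0.056, 0.002], [0.056, 0.998, 0.001], [-0.002, 0.001, -1.0]]
force: [-0.2, 4.3, 7.0]
opening: 0.0634
grasp_force: 66.7
```

It rests on the lugs with about 7 N. I'll release, raise and check.

>>> drive_tool([
  {"hand": 8.5,"translation": [0,0,-0.1],"twist": 0},
  {"hand": 8.5,"translation": [0,0,-0.1],"twist": 0},
  {"hand": 8.5,"translation": [0,0,-0.1],"twist": 0},
  {"hand": 8.5,"translation": [0,0,-1],"twist": 0},
  {"hand": 8.5,"translation": [0,0,-4],"twist": 0},
  {"hand": 4,"translation": [0,0,-8],"twist": 0},
  {"hand": 0,"translation": [0,0,-11],"twist": 0},
  {"hand": 0,"translation": [0,0,-11],"twist": 0},
  {"hand": 0,"translation": [0,0,-11],"twist": 0},
])

```text
clock: 16.85
tcp_pos: [0.5729, -0.1751, 0.1352]
orientation: [[-0.998, 0.057, 0.002], [0.057, 0.998, -0.001], [-0.002, -0.001, -1.0]]
force: [-0.6, 0.1, 0.1]
opening: 0.0279
grasp_force: 0.0
```

```bash
cat > lid.py <<'E'
from bench import *
from h import *
s=state();c=read_camera("wrist");P=wrist(c,s);h=cv2.cvtColor(c["pixels"],cv2.COLOR_RGB2HSV)
L=(c["range_z"]>0)&(abs(P[...,0]-.573)<.075)&(abs(P[...,1]+.174)<.045)&(abs(P[...,2]-.066)<.012)&(h[...,2]>80)&(h[...,1]<60)
print(rect(P,L)); q=P[L];e=np.array([.056,.998])
v=(q[:,:2]-[.573,-.174])@e
for a in (-25,-15,0,15,25):
    w=q[abs(v*1000-a)<4];print(a,len(w),np.median(w[:,2]).round(4),end=" | ")
for x0 in (.525,.545,.565,.585):
    w=q[abs(q[:,0]-x0)<.006];print(x0,w[:,1].min().round(4),w[:,1].max().round(4),np.median(w[:,2]).round(4),end=" | ")
print();[go(s,(.573+e[0]*k*.02,-.174+e[1]*k*.02,.11)) for k in (1,-1)]
E
python3 lid.py
```

```text
(array([ 573.9, -173.6]), [65.2, 124.0], np.float32(176.8))
-25 1313 0.0667 | -15 1444 0.0666 | 0 1450 0.0665 | 15 1444 0.0666 | 25 1216 0.0666 | 0.525 -0.2036 -0.1385 0.0665 | 0.545 -0.2047 -0.1394 0.0665 | 0.565 -0.2059 -0.1404 0.0665 | 0.585 -0.2069 -0.1416 0.0666 | 
pos [ 0.5729 -0.1751  0.1352] y-angle 86.8 shift [0.   2.11 2.52] twist 0 F [-0.6  0.1  0.1] open 0.0279 t 16.85
pos [ 0.5729 -0.1751  0.1352] y-angle 86.8 shift [-0.   -1.88  2.52] twist 0 F [-0.6  0.1  0.1] open 0.0279 t 16.85
```

The lid is level with its top at 0.0666, resting on the lugs and square on the tub. I'll press the +y side with the fingers shut.

>>> drive_tool([
  {"hand": 0,"translation": [0,2.1,0],"twist": 0},
  {"hand": 0,"translation": [0,2.1,3],"twist": 0},
  {"hand": 0,"translation": [0,2.1,6],"twist": 0},
  {"hand": 0,"translation": [0,2.1,8],"twist": 0},
  {"hand": 0,"translation": [0,2.1,8.6],"twist": 0},
  {"hand": 0,"translation": [0,2.1,9.0],"twist": 0},
  {"hand": 0,"translation": [0,2.1,9.2],"twist": 0},
  {"hand": 0,"translation": [0,2.1,9.4],"twist": 0},
  {"hand": 0,"translation": [0,2.1,9.4],"twist": 0},
])

```text
clock: 17.8
tcp_pos: [0.5738, -0.1535, 0.041]
orientation: [[-0.998, 0.056, 0.0], [0.056, 0.998, 0.0], [-0.0, 0.0, -1.0]]
force: [-0.1, 0.7, 1.7]
opening: -0.0001
grasp_force: 0.9
```

>>> drive_tool([
  {"hand": 0,"translation": [0,0,0.15],"twist": 0},
  {"hand": 0,"translation": [0,0,0.3],"twist": 0},
  {"hand": 0,"translation": [0,0,0.3],"twist": 0},
])

```text
clock: 18.1
tcp_pos: [0.5735, -0.1536, 0.0386]
orientation: [[-0.998, 0.056, -0.0], [0.056, 0.998, -0.0], [0.0, -0.0, -1.0]]
force: [-5.0, 1.9, 15.1]
opening: 0.0002
grasp_force: 7.2
```

>>> drive_tool([
  {"hand": 0,"translation": [0,0,0.1],"twist": 0},
  {"hand": 0,"translation": [0,0,0.1],"twist": 0},
  {"hand": 0,"translation": [0,0,0.2],"twist": 0},
  {"hand": 0,"translation": [0,0,0.2],"twist": 0},
])

```text
clock: 18.5
tcp_pos: [0.5735, -0.1538, 0.0379]
orientation: [[-0.998, 0.056, 0.001], [0.056, 0.998, -0.001], [-0.001, -0.001, -1.0]]
force: [-9.3, 3.3, 30.8]
opening: 0.0001
grasp_force: 15.4
```

```bash
python3 lid.py
```

```text
(array([ 574.3, -173.8]), [65.4, 124.0], np.float32(176.0))
-25 2470 0.0643 | -15 2407 0.0634 | 0 2307 0.0624 | 15 1789 0.0613 | 25 1669 0.0608 | 0.525 -0.2033 -0.1373 0.0625 | 0.545 -0.2048 -0.1389 0.0623 | 0.565 -0.2059 -0.1405 0.0627 | 0.585 -0.2071 -0.1709 0.0633 | 
pos [ 0.5735 -0.1538  0.0379] y-angle 86.8 shift [-0.07 -0.02 -7.21] twist 0 F [-9.3  3.3 30.8] open 0.0001 t 18.5
pos [ 0.5735 -0.1538  0.0379] y-angle 86.8 shift [-0.07 -4.02 -7.2 ] twist 0 F [-9.3  3.3 30.8] open 0.0001 t 18.5
```

The +y side has snapped home at 0.061 and the other side is still up. I'll lift and press the -y side.

>>> drive_tool([
  {"hand": 0,"translation": [0,0,-1],"twist": 0},
  {"hand": 0,"translation": [0,0,-3],"twist": 0},
  {"hand": 0,"translation": [0,-2,-3],"twist": 0},
  {"hand": 0,"translation": [0,-4,-3],"twist": 0},
  {"hand": 0,"translation": [0,-4,-3],"twist": 0},
  {"hand": 0,"translation": [0,-4,-1.8],"twist": 0},
  {"hand": 0,"translation": [0,-4,-1.0],"twist": 0},
  {"hand": 0,"translation": [0,-4,-0.7],"twist": 0},
  {"hand": 0,"translation": [0,-4,-0.5],"twist": 0},
  {"hand": 0,"translation": [0,-4,-0.3],"twist": 0},
  {"hand": 0,"translation": [0,-4,-0.2],"twist": 0},
  {"hand": 0,"translation": [0,-4,-0.2],"twist": 0},
])

```text
clock: 19.75
tcp_pos: [0.5717, -0.1933, 0.0378]
orientation: [[-0.998, 0.056, 0.0], [0.056, 0.998, 0.0], [-0.0, 0.0, -1.0]]
force: [-2.5, 1.4, 8.9]
opening: -0.0001
grasp_force: 4.6
```

>>> drive_tool([
  {"hand": 0,"translation": [0,0,0.1],"twist": 0},
  {"hand": 0,"translation": [0,0,0.2],"twist": 0},
  {"hand": 0,"translation": [0,0,0.2],"twist": 0},
])

```text
clock: 20.05
tcp_pos: [0.5717, -0.1935, 0.0375]
orientation: [[-0.998, 0.056, 0.001], [0.056, 0.998, -0.001], [-0.001, -0.001, -1.0]]
force: [-7.9, 2.4, 30.3]
opening: 0.0001
grasp_force: 14.8
```

>>> drive_tool([
  {"hand": 0,"translation": [0,0,-1],"twist": 0},
  {"hand": 0,"translation": [0,0,-4],"twist": 0},
  {"hand": 0,"translation": [0,0,-8],"twist": 0},
  {"hand": 0,"translation": [0,0,-12],"twist": 0},
  {"hand": 0,"translation": [0,0,-12],"twist": 0},
  {"hand": 0,"translation": [0,0,-12],"twist": 0},
])

```text
clock: 20.65
tcp_pos: [0.5721, -0.1939, 0.1561]
orientation: [[-0.998, 0.056, 0.002], [0.056, 0.998, -0.001], [-0.002, -0.001, -1.0]]
force: [-0.1, 0.4, -0.6]
opening: -0.0002
grasp_force: 0.0
```

```bash
python3 lid.py; python3 - <<'E'
from bench import *
from h import *
c=read_camera("scene")["pixels"]
cv2.imwrite("pics/s9.png",cv2.resize(c[110:310,210:480,::-1],None,fx=2.9,fy=2.9))
E
```

```text
(array([ 574.1, -174.4]), [65.2, 123.3], np.float32(176.6))
-25 1104 0.0609 | -15 1084 0.0608 | 0 1188 0.0608 | 15 1200 0.0608 | 25 1206 0.0609 | 0.525 -0.2044 -0.1385 0.0609 | 0.545 -0.205 -0.1401 0.0608 | 0.565 -0.2065 -0.1411 0.0608 | 0.585 -0.2079 -0.1425 0.0608 | 
pos [ 0.5721 -0.1939  0.1561] y-angle 86.8 shift [0.03 3.99 4.61] twist 0 F [-0.1  0.4 -0.6] open -0.0002 t 20.65
pos [ 0.5721 -0.1939  0.1561] y-angle 86.8 shift [ 0.03 -0.01  4.61] twist 0 F [-0.1  0.4 -0.6] open -0.0002 t 20.65
```

View pics/s9.png

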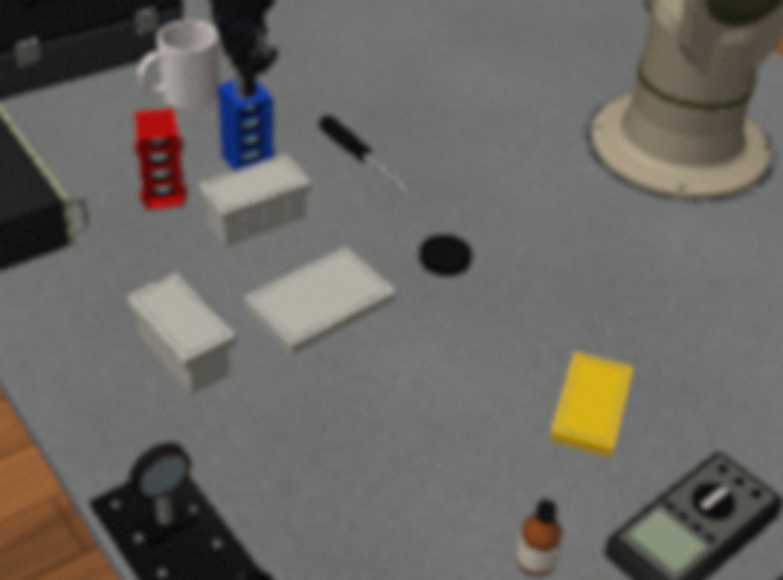

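The lid is home and level at 0.0608, matching the 0.0615 target within the camera error. The picture shows the closed tub at (255,200), with the red, blue and other things where they were.

```bash
python3 -c "
from bench import *
print(job_done())"
```

```text
the job is handed in; nothing more can be done
None
```

The tub now stands flat with its mouth up and its own lid pressed level and home along both long sides. Nothing else on the bench looked moved, and I handed the job in at about 21 s on the robot's clock.

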